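# Roll-check two rheometer drive shafts and reject the bent one

## Task

Take the rubber-soled hand block by its wooden handle and, one shaft after the other, roll each of the two steel shafts on the granite plate through one full turn and a little more, in one direction, away from you, pressing only lightly on top so that the block rides with any lift, and leave each shaft where it stops. Set the block back on its green mat; then put every shaft that lifted the block or wobbled as it rolled into the red reject tray, and leave a shaft that ran true lying on the plate. Leave everything else on the bench alone.

Things in the scene. Friction and masses are not known exactly. Their poses are not given: they have to be found in the camera images.
- plate_top (a point): Centre of the top face of the black granite plate on screw feet: 300 mm along x (roughly away from the robot), 450 mm along y, fixed; its top is level, 50 to 70 mm above the bench. One full turn rolls a shaft about 50 mm over it, while a block on top of the shaft travels twice as far, about 100 mm.
- shaft_a_mid (a point): One of two steel shafts that lie end to end on the plate, roughly along its y: 16 mm thick, 180 mm long with domed ends, plus a thin dark spigot 14 mm long at one end that never touches the plate; about 0.26 kg. Point on the centre line, half-way along. Its y runs along the shaft; x and z turn as it rolls, z is up at the start. It may be straight or bent: only rolling tells.
- shaft_b_mid (a point): The same point of the other shaft, same look and sizes; straight or bent. A straight shaft rolls at constant height. A bent one is bowed by 3 mm in the middle and rests with its bow sideways; once a turn, with its bow on top, it lifts what presses on its middle by 3 mm; with its bow underneath its ends rise instead.
- block_grip (a point): Centre of the wooden bar handle of the loose hand block: handle 24 mm along x, 72 mm along y, 36 mm high, on an alloy back (10 mm) and rubber sole (5 mm), both 100 mm along x, 80 mm along y. The point is 33 mm above the flat underside; z up; 0.25 kg. Pushed along its x, square to a shaft, the rubber rolls it without skidding. Press 3 to 8 N; over 20 N spoils the shaft.
- mat_top (a point): Centre of the top face of the green parking mat, 160 mm along x, 140 mm along y, 4 mm thick, fixed to the bench. The hand block stands on it at the start. The block's rubber sole is firm: with the shaft under it, pressing a millimetre too deep can add 10 N or more.
- tray_in (a point): Centre of the inner floor of the red reject tray: outside 240 mm along its x, 120 mm along its y, 32 mm high, walls and floor 4 mm thick. Fixed. A shaft fits in it lying along the tray's x.
- vblock: Bystander: dark steel V-block, 45 x 50 mm, 38 mm high, standing on the plate near its far edge; origin under its centre.
Things that resemble listed ones, but are neither listed nor needed, are in the scene too. What is shaped like the part that bears shaft_a_mid but turquoise is not meant.

How it is judged:
By the outcome, as a careful person would: the job done as asked, in the order asked, and still so for the second after the job is handed in, with the robot touching nothing.
It also fails if it takes over 72 s, if anything falls off the work surface, if the arm or the gripper's body presses on something with over 40 N, if the wrist force passes 120 N, or if a joint passes its speed limit or range.

## Robot

A 6-joint arm with a two-finger parallel gripper is mounted at the origin on the work surface. World frame = base frame: x ahead of the robot, y to its left, z up, the work surface at z = 0. Lengths are in m, angles in rad, forces in N, time in s.
With the tool pointing down it reaches from about 0.325 to 0.9 m from the base axis. Payload 3.5 kg.
Tool frame: the origin (TCP) lies at the very end of the fingers, on their centre line; the grasp point (between the pads) lies 19 mm behind it; y points along the fingers, z is the direction in which the jaws open and shut, and the axes are right-handed (so a half turn about y gives the same grasp; the last joint's range is limited). The gripper opens to 85 mm and grips with 20 to 120 N. Pads are 22 mm wide; open, the fingers measure 114 mm over their backs; the gripper's body (76 mm by 85 mm) begins 54 mm behind the grasp point. The pads swing forward as they close: fully open they stand 13 mm farther back than shut.
Start: joints at [-1.208, 0.276, -0.026, 1.268, 0, 1.467], TCP at [0.281, -0.558, 0.231] pointing down, gripper open.
Joint ranges: [-3.12, 3.12], [-0.85, 1.88], [-1.08, 1.24], [-1.95, 2.15], [-1.57, 1.53], [-3.14, 3.14]. Speed limits (rad/s): [2.57, 2.57, 3.14, 3.14, 3.14, 3.14].

## Interface

Orientations are given as a unit quaternion [w, x, y, z].
In Python, from station import manip, cams gives the robot as it stands. The module is installed in compiled form; this text tells all that it offers.
- The arm moves only by the shell command python3 -m jog 'ROWS'. ROWS is JSON, a list of rows, each a list of 5 numbers: the closure, from -1 (fully open) to 1 (shut), then the shift along the tool's x, y, z in m, then the turn about the tool's y in degrees. A call has exactly 8 rows; each row is the pose to reach, as a shift and turn from the pose measured when the call began, along the tool's axes at that moment; what a row does not reach only later rows make up. A row lasts 1/8 s, in which the tool goes at most 62.5 mm and 10.7 degrees, less where a joint would pass 70% of its speed; a pose out of reach is approached as far as the arm can. A call with a gripper value outside its range is refused whole. The fingers move at their own pace and stop on an object; the grip force is fixed at half the most. Time passes only in rows, so rows that repeat a pose let the fingers close, or fill a call up. It gives the time, the measured TCP pose, the force and the opening at its end, in the units of the state.
- manip.read_state(): the state, without advancing time (a new reading comes with each control period).
- cams.snapshot(name): name is "side" or "top"; returns the picture (400x640x3 uint8, blue, green, red); there is no depth.
- cams.get_calibration(name): a dict with "fovy" (degrees; the focal length in pixels is half the picture's height over the tangent of half this angle, whatever the lens; pixels are square), "cx", "cy" (the principal point, pixels), "k1" (the pictures are not rectified: a ray, as slopes to the right and down, at radius r is drawn at 1 + k1 r^2 times it, then the intrinsics apply), "extrinsics" (4x4, takes a point from world to camera coordinates). Camera axes: x right, y down, z forward; pixel columns grow to the right and rows downward; lengths in m; the calibration is good to about 2 mm. A picture is of the moment at which its call begins. get_calibration takes no time and is no camera call.
- manip.finish_job(): hands the job in, once; it reports no verdict.
The state is a dict: "t": time; "joints": joint angles; "dq": joint speeds; "joint_torque": joint torques, N m; "tool_pos": TCP position; "orientation": TCP orientation; "wrist_force": force on the tool from outside, world axes, zero at the start; "wrist_torque": the same for the moment, N m; "width": finger opening in m.
Only numpy, scipy, OpenCV 4.12 (cv2) and the standard library are available. Lean on these libraries where they do the work, as an engineer would, in place of code of your own. Each camera call takes 0.05 s, during which the arm holds its last target.

## Working session

There is one attempt and no reset: what is moved stays moved. The work goes in short steps, Python scripts to look and compute and a shell command to move; the robot and the scene stay as the last step left them, time stands still between calls to the robot, and variables do not carry over. Pictures are saved under pics/ and viewed, and the job is handed in when it is done.

```bash
mkdir -p pics; ls
python3 - <<'E'
from station import manip, cams
import cv2
s=manip.read_state()
for k,v in s.items(): print(k,v)
for n in ("side","top"):
    print(n,cams.get_calibration(n))
    cv2.imwrite(f"pics/{n}0.png",cams.snapshot(n))
E
```

```text
pics
t 0.0
joints [-1.20839736e+00  2.77165058e-01 -2.78823312e-02  1.26803003e+00
  4.01462876e-05  1.46742066e+00]
dq [-0.000676   -0.00072929  0.00122289 -0.00128389 -0.00133694  0.00130481]
joint_torque [ 1.11503901e-03 -4.45509875e+01  2.95201957e+01  1.64932053e-02
 -7.40938071e-05  1.02068992e-05]
tool_pos [ 0.28043128 -0.5576729   0.23013914]
orientation [ 0.16310145 -0.16328162  0.68881892 -0.68721578]
wrist_force [-0.76105518 -0.06243578 -0.91423162]
wrist_torque [-0.01436732  0.07053994  0.0044432 ]
width 0.0857545735832624
side {'fovy': 51.918715252580235, 'cx': 318.98544083558926, 'cy': 202.46398382934922, 'k1': -0.02364742104724991, 'extrinsics': array([[-0.74023246, -0.6720629 ,  0.01968159,  0.34445867],
       [-0.44923505,  0.47259887, -0.75818083,  0.26031618],
       [ 0.50024371, -0.57007172, -0.65174724,  0.99726283],
       [ 0.        ,  0.        ,  0.        ,  1.        ]])}
top {'fovy': 56.27199466307537, 'cx': 318.45598191982987, 'cy': 198.7332943108841, 'k1': -0.07723030056003313, 'extrinsics': array([[ 0.00970383, -0.99982362, -0.01608005,  0.00457339],
       [-0.98586005, -0.00687556, -0.16742963,  0.47674108],
       [ 0.16728954,  0.01747739, -0.98575288,  0.92307818],
       [ 0.        ,  0.        ,  0.        ,  1.        ]])}
```

View pics/top0.png

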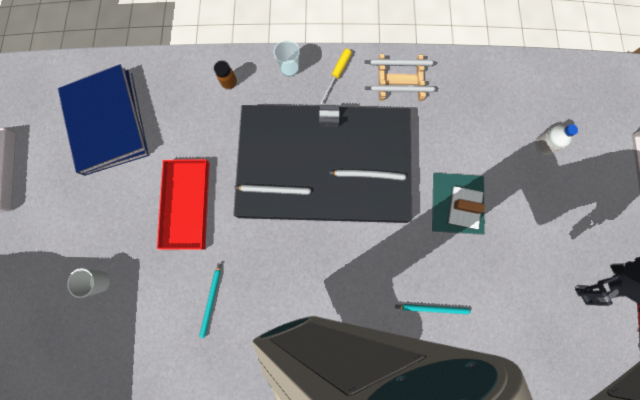

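View pics/side0.png

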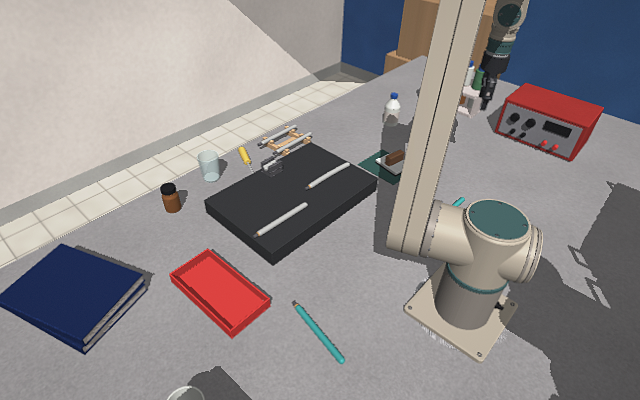

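Candidates: the shafts on the plate are at top (274,190) and (369,175). Lookalikes are the two shafts on the wooden rack at (400,62) and (400,88), and the turquoise rods at (211,300) and (435,308). The hand block is at (468,207) on the green mat, and the tray is at (184,204). I'll take the shafts lying on the granite plate and check them in close crops.

```bash
cat > h.py <<'E'
import numpy as np, cv2
from station import manip, cams
def cal(n):
    c=cams.get_calibration(n); f=200/np.tan(np.radians(c['fovy'])/2)
    return c,f
def ray(n,u,v):
    c,f=cal(n); E=c['extrinsics']
    xd,yd=(u-c['cx'])/f,(v-c['cy'])/f
    x,y=xd,yd
    for _ in range(20):
        k=1+c['k1']*(x*x+y*y); x,y=xd/k,yd/k
    R,t=E[:3,:3],E[:3,3]
    return -R.T@t, R.T@np.array([x,y,1.])
def onz(n,u,v,z):
    o,d=ray(n,u,v); return o+d*(z-o[2])/d[2]
def two(p,q):
    o1,d1=ray('top',*p);o2,d2=ray('side',*q)
    d1=d1/np.linalg.norm(d1);d2=d2/np.linalg.norm(d2)
    a=np.linalg.lstsq(np.c_[d1,-d2],o2-o1,rcond=None)[0]
    P,Q=o1+d1*a[0],o2+d2*a[1]
    return (P+Q)/2,np.linalg.norm(P-Q)
def proj(n,P):
    c,f=cal(n);E=c['extrinsics'];p=E[:3,:3]@np.asarray(P)+E[:3,3]
    x,y=p[0]/p[2],p[1]/p[2];k=1+c['k1']*(x*x+y*y)
    return np.array([c['cx']+f*k*x,c['cy']+f*k*y])
def crop(img,x0,y0,x1,y1,s,name):
    cv2.imwrite('pics/'+name,cv2.resize(img[y0:y1,x0:x1],None,fx=s,fy=s,interpolation=cv2.INTER_NEAREST))
E
python3 - <<'E'
from h import *
t=cv2.imread('pics/top0.png');s=cv2.imread('pics/side0.png')
crop(t,225,95,425,230,4,'c_top.png')
crop(t,425,165,495,240,8,'c_blk.png')
crop(s,200,120,420,270,3.5,'c_side.png')
E
```

```text
(no output)
```

View pics/c_top.png

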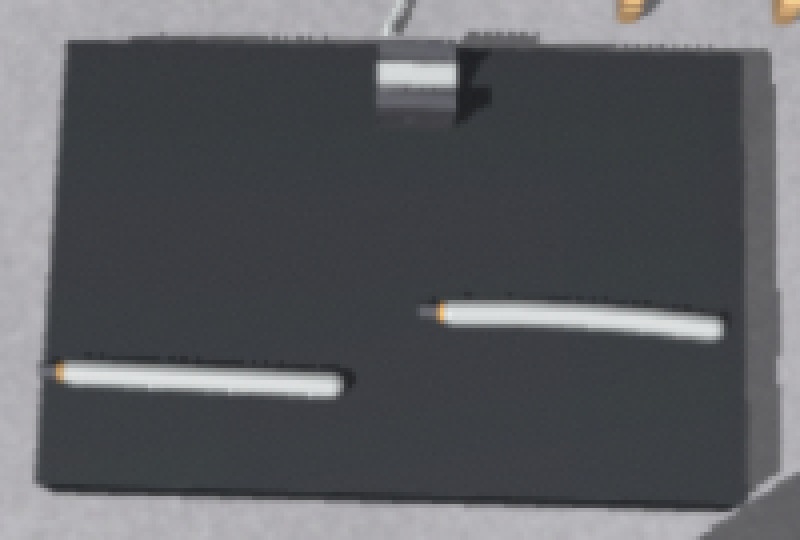

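View pics/c_blk.png

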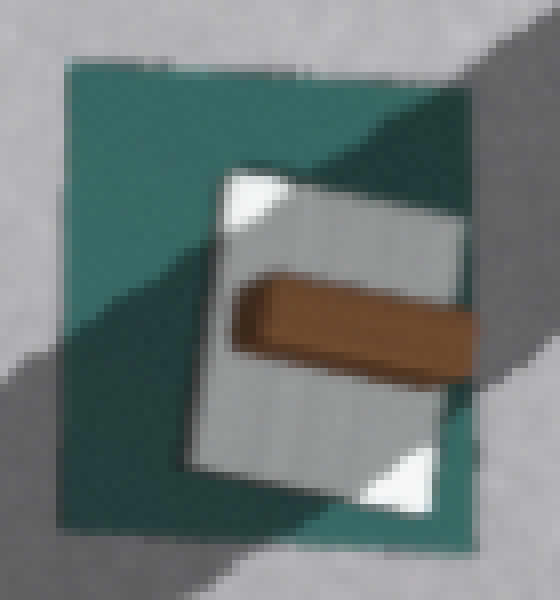

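View pics/c_side.png

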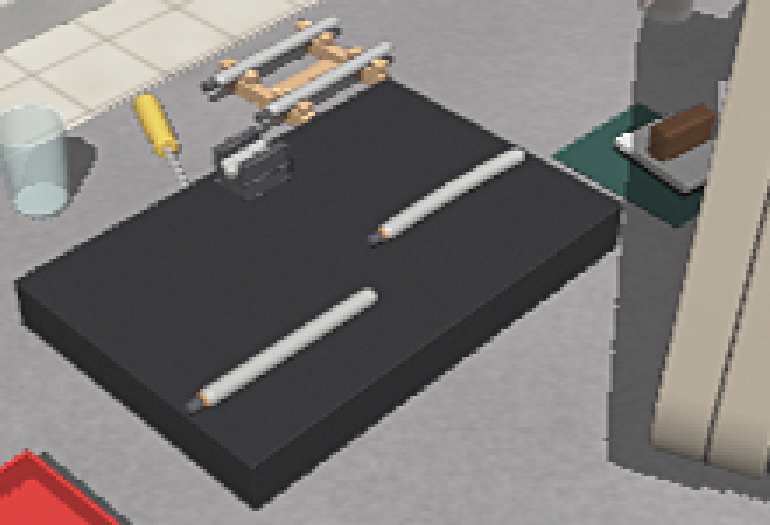

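Run:
```python
from h import *
np.set_printoptions(precision=4,suppress=True)
t=cv2.imread('pics/top0.png');s=cv2.imread('pics/side0.png')
# plate corners (top face): far-left, far-right, near-right, near-left
T=[(225+66/4,95+41/4),(225+742/4,95+54/4),(225+738/4,95+505/4),(225+40/4,95+486/4)]
S=[(200+16/3.5,120+282/3.5),(200+390/3.5,120+82/3.5),(200+622/3.5,120+206/3.5),(200+255/3.5,120+465/3.5)]
for a,b in zip(T,S): print('plate',two(a,b), onz('top',*a,0.06)[:2])
def shaft(img,n,boxes,z):
    hsv=cv2.cvtColor(img,cv2.COLOR_BGR2HSV); 
    for (x0,y0,x1,y1) in boxes:
        m=((hsv[...,2]>120)&(hsv[...,1]<60)).astype(np.uint8); mm=np.zeros_like(m); mm[y0:y1,x0:x1]=m[y0:y1,x0:x1]
        k,l,st,ce=cv2.connectedComponentsWithStats(mm); i=1+np.argmax(st[1:,4]); 
        ys,xs=np.nonzero(l==i); r=cv2.minAreaRect(np.c_[xs,ys].astype(np.float32)); b=cv2.boxPoints(r)
        e=[(b[i]+b[(i+1)%4])/2 for i in range(4)]
        L=[np.linalg.norm(b[i]-b[(i+1)%4]) for i in range(4)]
        es=[e[i] for i in np.argsort(L)[:2]]; es.sort(key=lambda p:p[0])
        print(n,st[i],es,[onz(n,*p,z) for p in es], np.mean([onz(n,*p,z) for p in es],0))
shaft(t,'top',[(235,175,320,200),(330,165,412,185)],0.068)
shaft(s,'side',[(250,200,310,240),(300,160,352,190)],0.068)
```

```text
plate (array([0.7251, 0.2158, 0.0563]), np.float64(0.002766260795231039)) [0.7247 0.2159]
plate (array([ 0.7211, -0.2372,  0.0464]), np.float64(0.004187428744051042)) [ 0.7171 -0.2329]
plate (array([ 0.4178, -0.221 ,  0.0563]), np.float64(0.0010236312684696297)) [ 0.4178 -0.2199]
plate (array([0.4269, 0.219 , 0.057 ]), np.float64(0.00038500808756535893)) [0.4264 0.2182]
top [241 185  70  10 430] [array([240.9077, 187.8454], dtype=float32), array([309.985 , 191.2993], dtype=float32)] [array([0.4985, 0.2046, 0.068 ]), array([0.4908, 0.0295, 0.068 ])] [0.4946 0.117  0.068 ]
top [336 170  70  10 442] [array([335.9263, 172.3505], dtype=float32), array([405.1023, 176.1237], dtype=float32)] [array([ 0.54  , -0.0355,  0.068 ]), array([ 0.5315, -0.2104,  0.068 ])] [ 0.5357 -0.123   0.068 ]
side [257 202  51  34 293] [array([258.264 , 233.0225], dtype=float32), array([306.3539, 202.9663], dtype=float32)] [array([0.4991, 0.2039, 0.068 ]), array([0.4909, 0.028 , 0.068 ])] [0.495  0.1159 0.068 ]
side [309 160  43  28 216] [array([310.2165, 185.9353], dtype=float32), array([351.1352, 160.215 ], dtype=float32)] [array([ 0.5368, -0.0373,  0.068 ]), array([ 0.5326, -0.2294,  0.068 ])] [ 0.5347 -0.1333  0.068 ]
```

Run:
```python
from h import *
np.set_printoptions(precision=4,suppress=True)
t=cv2.imread('pics/top0.png');hsv=cv2.cvtColor(t,cv2.COLOR_BGR2HSV)
sub=(slice(165,240),slice(425,495))
m=((hsv[...,0]<20)&(hsv[...,1]>100)).astype(np.uint8)
for r in range(198,216): print(r,[tuple(map(int,t[r,c]))[2] if m[r,c] else 0 for c in range(452,487)])
# alloy back: corners
g=((hsv[...,1]<60)&(hsv[...,2]>110)).astype(np.uint8)
P=lambda x,y,z:onz('top',425+x/8,165+y/8,z)
z=.019
A=[P(*q,z) for q in [(222,170),(466,216),(434,516),(188,467)]]
for a in A: print('back',a)
print('c',np.mean(A,0),[np.linalg.norm(A[i]-A[(i+1)%4]) for i in range(4)])
M=[P(*q,.004) for q in [(66,62),(472,90),(476,552),(60,528)]]
print('mat',np.mean(M,0),M)
# shaft curvature top
for (x0,y0,x1,y1) in [(241,180,311,200),(336,165,406,185)]:
    w=t[y0:y1,x0:x1].astype(float).sum(2); w=np.clip(w-250,0,None)
    cy=(w*np.arange(y0,y1)[:,None]).sum(0)/w.sum(0)
    pts=np.array([onz('top',x0+i,c,0.066) for i,c in enumerate(cy)])[3:-3]
    k=np.polyfit(pts[:,1],pts[:,0],2); mid=pts[:,1].mean()
    print('shaft curv sag mm',k[0]*0.09**2*1e3,'slope mid',2*k[0]*mid+k[1], 'xmid',np.polyval(k,mid),mid)
# tray
r=((hsv[...,1]>150)&((hsv[...,0]<8)|(hsv[...,0]>172))).astype(np.uint8)
r[:, :150]=0;r[:, 220:]=0;r[:150]=0;r[255:]=0
ys,xs=np.nonzero(r);R=cv2.minAreaRect(np.c_[xs,ys].astype(np.float32));b=cv2.boxPoints(R)
B=[onz('top',*p,.03) for p in b];print('tray',B,np.mean(B,0))
s=manip.read_state()
from scipy.spatial.transform import Rotation as Ro
print(Ro.from_quat(s['orientation'],scalar_first=True).as_matrix())
```

```text
198 [0, 0, 0, 0, 0, 0, 0, 0, 0, 0, 0, 0, 0, 0, 0, 0, 0, 0, 0, 0, 0, 0, 0, 0, 0, 0, 0, 0, 0, 0, 0, 0, 0, 0, 0]
199 [0, 0, 0, 0, 0, 0, 0, 0, 0, 0, 0, 0, 0, 0, 0, 0, 0, 0, 0, 0, 0, 0, 0, 0, 0, 0, 0, 0, 0, 0, 0, 0, 0, 0, 0]
200 [0, 0, 0, 0, 0, 0, 78, 93, 102, 101, 102, 101, 0, 0, 0, 0, 0, 0, 0, 0, 0, 0, 0, 0, 0, 0, 0, 0, 0, 0, 0, 0, 0, 0, 0]
201 [0, 0, 0, 0, 64, 67, 80, 97, 106, 105, 105, 104, 104, 103, 103, 103, 99, 0, 0, 0, 0, 0, 0, 0, 0, 0, 0, 0, 0, 0, 0, 0, 0, 0, 0]
202 [0, 0, 0, 65, 62, 68, 83, 100, 107, 108, 107, 108, 107, 106, 107, 105, 105, 103, 102, 103, 102, 101, 0, 0, 0, 0, 0, 0, 0, 0, 0, 0, 0, 0, 0]
203 [0, 0, 0, 62, 63, 69, 86, 102, 108, 108, 107, 109, 108, 108, 108, 107, 109, 108, 107, 107, 107, 103, 104, 104, 104, 103, 102, 0, 0, 0, 0, 0, 0, 0, 0]
204 [0, 0, 0, 62, 63, 73, 88, 103, 107, 107, 107, 108, 109, 108, 109, 108, 109, 107, 109, 108, 108, 109, 108, 107, 107, 106, 105, 105, 104, 101, 97, 92, 0, 0, 0]
205 [0, 0, 0, 61, 63, 76, 92, 103, 109, 108, 107, 108, 107, 108, 108, 108, 108, 108, 109, 110, 110, 109, 109, 110, 109, 111, 108, 108, 107, 106, 106, 105, 0, 0, 0]
206 [
[... 1573 characters left out ...]
4(0.08263133444832824), np.float64(0.10047343416915175)]
mat [ 0.4735 -0.3672  0.004 ] [array([ 0.5565, -0.3016,  0.004 ]), array([ 0.5481, -0.4414,  0.004 ]), array([ 0.3909, -0.4328,  0.004 ]), array([ 0.3984, -0.2931,  0.004 ])]
shaft curv sag mm -0.013766995367118402 slope mid 0.04381388707476171 xmid 0.4949703074789546 0.1168644575540122
shaft curv sag mm -3.6437120270353303 slope mid 0.05623354875650659 xmid 0.5372136053318154 -0.12314066768868231
tray [array([0.3454, 0.4288, 0.03  ]), array([0.5905, 0.4371, 0.03  ]), array([0.5841, 0.3045, 0.03  ]), array([0.3418, 0.3015, 0.03  ])] [0.4655 0.368  0.03  ]
[[-0.8935 -0.0007  0.4491]
 [-0.4491  0.0018 -0.8935]
 [-0.0002 -1.     -0.002 ]]
```

Both shafts are clear in the crops: the left one measures straight (0.0 mm bow), and the right one is bowed about 3 mm toward +x. Rolling has to confirm that. The block is centred at (0.459, -0.381) with yaw about -9.8°.

```bash
cat >> h.py <<'E'
from scipy.spatial.transform import Rotation as Ro
def plan(*targets):
    s=manip.read_state();R=Ro.from_quat(s['orientation'],scalar_first=True).as_matrix()
    p=s['tool_pos'];yaw=np.degrees(np.arctan2(R[1,2],R[0,2]))
    print('t %.2f'%s['t'],'tcp',p.round(4),'yaw %.2f'%yaw,'F',s['wrist_force'].round(2),'T',s['wrist_torque'].round(2),'w %.4f'%s['width'])
    for T in targets:
        d=R.T@(np.array(T[:3])-p); print('  shift',(d).round(4),'turn %.2f'%(-(((T[3]-yaw)+180)%360-180)))
E
python3 - <<'E'
from h import *
for c in [(471,206),(471,206.5)]: print(onz('top',*c,.055))
plan((.46,-.381,.10,-9.8),(.46,-.381,.028,-9.8))
E
```

```text
[ 0.45813696 -0.37999854  0.055     ]
[ 0.4568507  -0.37992433  0.055     ]
t 0.10 tcp [ 0.2804 -0.5578  0.2303] yaw -63.31 F [-0.62  0.15 -0.78] T [-0.03  0.   -0.01] w 0.0855
  shift [-0.2398  0.1305 -0.0771] turn -53.51
  shift [-0.2398  0.2025 -0.0769] turn -53.51
```

```bash
python3 -m jog '[[-1,-0.05,0.02,-0.016,-10.6],[-1,-0.1,0.05,-0.032,-21.2],[-1,-0.15,0.08,-0.048,-31.8],[-1,-0.2,0.11,-0.064,-42.4],[-1,-0.24,0.13,-0.077,-53],[-1,-0.24,0.14,-0.077,-53.5],[-1,-0.24,0.15,-0.077,-53.5],[-1,-0.24,0.15,-0.077,-53.5]]'
python3 - <<'E'
from h import *
plan((.459,-.3805,.027,-9.8))
cv2.imwrite('pics/t1.png',cams.snapshot('top')[150:260,400:540].repeat(5,0).repeat(5,1))
E
```

```text
t: 1.1
tool_pos: [0.4591, -0.3813, 0.0798]
orientation: [0.455, -0.455, 0.543, -0.54]
wrist_force: [0.5, 0.2, 0.7]
width: 0.0855
t 1.10 tcp [ 0.4591 -0.3813  0.0798] yaw -9.94 F [0.54 0.22 0.69] T [-0.02  0.05 -0.  ] w 0.0855
  shift [-0.0007  0.0528 -0.0001] turn -0.14
```

View pics/t1.png

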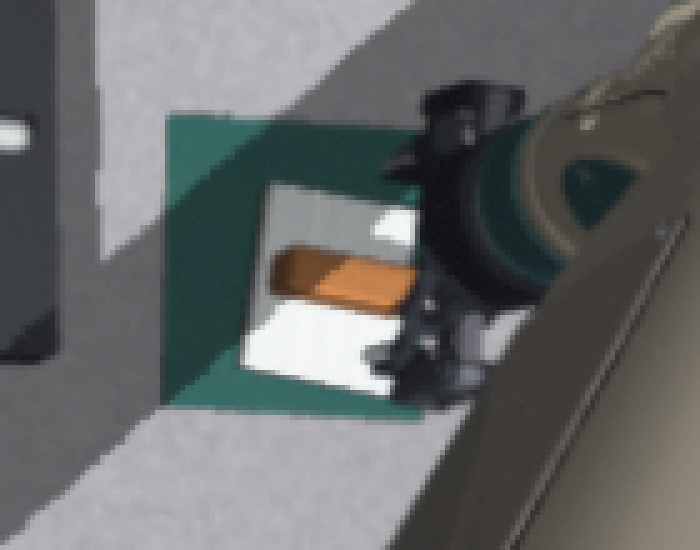

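The open fingers straddle the handle at crop (350,280), so I'll descend and close.

```bash
python3 -m jog '[[-1,0,0.03,0,0],[-1,0,0.052,0,0],[-1,0,0.0528,0,0],[1,0,0.0528,0,0],[1,0,0.0528,0,0],[1,0,0.0528,0,0],[1,0,0.0528,0,0],[1,0,0.0528,0,0]]'
python3 - <<'E'
from h import *
plan((.44,.1165,.15,-2.5),(.535,-.123,.15,-2.8))
E
```

```text
t: 2.15
tool_pos: [0.4603, -0.3825, 0.0287]
orientation: [-0.455, 0.455, -0.541, 0.542]
wrist_force: [0.5, -0.4, 4.3]
width: 0.0229
t 2.15 tcp [ 0.4603 -0.3825  0.0287] yaw -9.94 F [ 0.51 -0.39  4.34] T [-0.04 -0.14 -0.06] w 0.0229
  shift [-0.488  -0.1212 -0.106 ] turn -7.44
  shift [-0.2685 -0.1212  0.0289] turn -7.14
```

```bash
python3 -m jog '[[1,0,-0.05,0,0],[1,-0.05,-0.09,-0.008,0],[1,-0.11,-0.11,-0.017,0],[1,-0.17,-0.11,-0.026,-2],[1,-0.23,-0.11,-0.035,-4],[1,-0.29,-0.11,-0.045,-6],[1,-0.35,-0.11,-0.055,-7],[1,-0.41,-0.11,-0.065,-7.4]]'
python3 - <<'E'
from h import *
plan((.468,.118,.105,-2.5))
E
```

```text
t: 3.15
tool_pos: [0.4656, 0.0345, 0.138]
orientation: [0.489, -0.489, 0.511, -0.511]
wrist_force: [1.8, -0.5, -3.2]
width: 0.0231
t 3.15 tcp [0.4656 0.0345 0.138 ] yaw -2.53 F [ 1.76 -0.5  -3.19] T [-0.02 -0.15  0.02] w 0.0231
  shift [-0.0835  0.0331 -0.0012] turn -0.03
```

```bash
python3 -m jog '[[1,-0.045,0,-0.001,0],[1,-0.0835,0.01,-0.001,0],[1,-0.0835,0.02,-0.001,0],[1,-0.0835,0.025,-0.001,0],[1,-0.0835,0.03,-0.001,0],[1,-0.0835,0.033,-0.001,0],[1,-0.0835,0.035,-0.001,0],[1,-0.0835,0.035,-0.001,0]]'
python3 - <<'E'
from h import *
plan((.468,.118,.0985,-2.5))
t=cams.snapshot('top');s=cams.snapshot('side')
cv2.imwrite('pics/t2.png',np.vstack([t[90:240,200:440].repeat(2,0).repeat(2,1),s[110:260,200:440].repeat(2,0).repeat(2,1)]))
E
```

```text
t: 4.15
tool_pos: [0.4683, 0.1177, 0.1031]
orientation: [0.489, -0.489, 0.511, -0.511]
wrist_force: [-0.2, 0.4, -3.3]
width: 0.0232
t 4.15 tcp [0.4683 0.1177 0.1031] yaw -2.57 F [-0.18  0.36 -3.26] T [0.01 0.03 0.02] w 0.0232
  shift [-0.0003  0.0046 -0.0003] turn -0.07
```

View pics/t2.png

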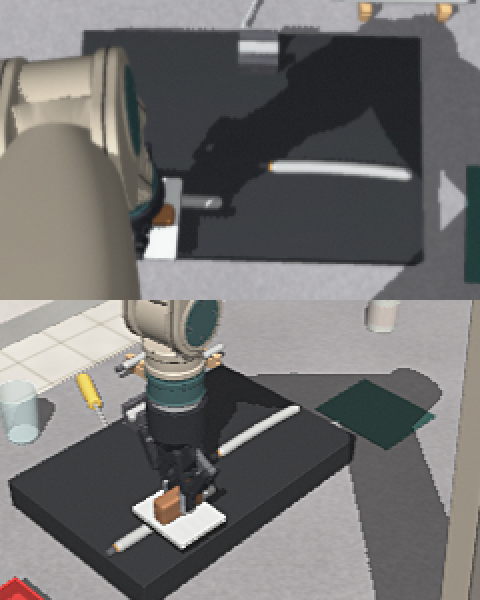

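The block is held over the left shaft in both views. Next I'll search for contact.

```bash
python3 -m jog '[[1,0,0.001,0,0],[1,0,0.002,0,0],[1,0,0.003,0,0],[1,0,0.003,0,0],[1,0,0.003,0,0],[1,0,0.003,0,0],[1,0,0.003,0,0],[1,0,0.003,0,0]]' | grep -E "pos|force"; python3 -m jog '[[1,0,0.0005,0,0],[1,0,0.001,0,0],[1,0,0.001,0,0],[1,0,0.001,0,0],[1,0,0.001,0,0],[1,0,0.001,0,0],[1,0,0.001,0,0],[1,0,0.001,0,0]]' | grep -E "pos|force"
```

```text
tool_pos: [0.4685, 0.1178, 0.1003]
wrist_force: [-0.4, -0.6, -2.3]
tool_pos: [0.4684, 0.1179, 0.0993]
wrist_force: [-0.3, 0.1, -3.0]
```

```bash
python3 -m jog '[[1,0,0.0005,0,0],[1,0,0.001,0,0],[1,0,0.001,0,0],[1,0,0.001,0,0],[1,0,0.001,0,0],[1,0,0.001,0,0],[1,0,0.001,0,0],[1,0,0.001,0,0]]' | grep -E "pos|force"
```

```text
tool_pos: [0.4685, 0.1178, 0.0983]
wrist_force: [0.7, -0.7, -2.1]
```

```bash
python3 -m jog '[[1,0,0.0005,0,0],[1,0,0.001,0,0],[1,0,0.001,0,0],[1,0,0.001,0,0],[1,0,0.001,0,0],[1,0,0.001,0,0],[1,0,0.001,0,0],[1,0,0.001,0,0]]' | grep -E "pos|force"
```

```text
tool_pos: [0.4688, 0.1178, 0.0976]
wrist_force: [-0.1, -0.5, 1.9]
```

Contact is at TCP z ≈ 0.0976, with about 5 N on the shaft (the free reading was about -3). I'll start the roll.

```bash
python3 -m jog '[[1,0,0.0003,0.001,0],[1,0,0.0003,0.003,0],[1,0,0.0003,0.005,0],[1,0,0.0003,0.007,0],[1,0,0.0003,0.009,0],[1,0,0.0003,0.011,0],[1,0,0.0003,0.012,0],[1,0,0.0003,0.012,0]]' | grep -E "pos|force"
```

```text
tool_pos: [0.4814, 0.1173, 0.0975]
wrist_force: [-0.0, -0.9, 4.9]
```

```bash
python3 -m jog '[[1,0,0.0001,0.002,0],[1,0,0.0001,0.005,0],[1,0,0.0001,0.008,0],[1,0,0.0001,0.011,0],[1,0,0.0001,0.014,0],[1,0,0.0001,0.017,0],[1,0,0.0001,0.018,0],[1,0,0.0001,0.018,0]]' | grep -E "pos|force"
python3 - <<'E'
from h import *
plan()
E
```

```text
tool_pos: [0.4997, 0.1165, 0.0976]
wrist_force: [0.1, -0.3, 4.8]
t 10.25 tcp [0.4997 0.1165 0.0976] yaw -2.55 F [ 0.1  -0.29  4.78] T [-0.13 -0.13  0.06] w 0.0228
```

```bash
python3 -m jog '[[1,0,-0.0001,0.002,0],[1,0,-0.0001,0.005,0],[1,0,-0.0001,0.008,0],[1,0,-0.0001,0.011,0],[1,0,-0.0001,0.014,0],[1,0,-0.0001,0.017,0],[1,0,-0.0001,0.02,0],[1,0,-0.0001,0.02,0]]' | grep -E "pos|force"
python3 - <<'E'
from h import *
plan()
t=cams.snapshot('top');s=cams.snapshot('side')
cv2.imwrite('pics/t3.png',np.vstack([t[90:240,200:440].repeat(2,0).repeat(2,1),s[110:260,200:440].repeat(2,0).repeat(2,1)]))
E
```

```text
tool_pos: [0.5201, 0.1157, 0.0976]
wrist_force: [-0.5, -1.0, 2.6]
t 11.25 tcp [0.5201 0.1157 0.0976] yaw -2.55 F [-0.46 -0.99  2.63] T [-0.05 -0.1  -0.01] w 0.0231
```

View pics/t3.png

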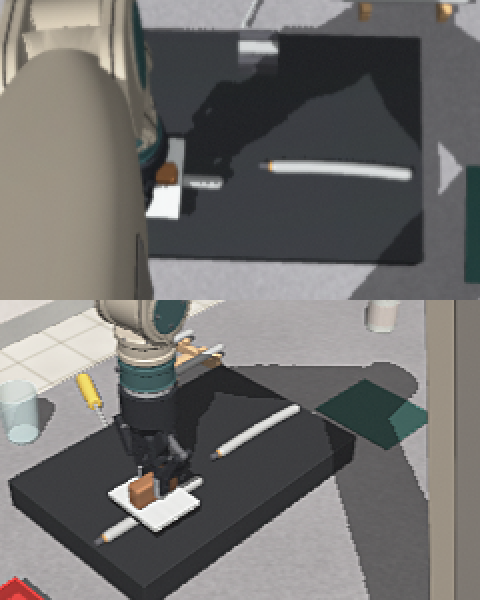

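The shaft is rolling: its end moved from crop row 203 to row 184, about 25 mm for 52 mm of block travel. The height is constant so far.

```bash
python3 -m jog '[[1,0,0.0,0.002,0],[1,0,0.0,0.005,0],[1,0,0.0,0.008,0],[1,0,0.0,0.011,0],[1,0,0.0,0.014,0],[1,0,0.0,0.017,0],[1,0,0.0,0.02,0],[1,0,0.0,0.02,0]]' | grep -E "pos|force"
```

```text
tool_pos: [0.5402, 0.1148, 0.0976]
wrist_force: [-0.1, -0.1, 2.1]
```

```bash
python3 -m jog '[[1,0,0.0,0.002,0],[1,0,0.0,0.005,0],[1,0,0.0,0.008,0],[1,0,0.0,0.011,0],[1,0,0.0,0.014,0],[1,0,0.0,0.017,0],[1,0,0.0,0.02,0],[1,0,0.0,0.02,0]]' | grep -E "pos|force"
```

```text
tool_pos: [0.5607, 0.1139, 0.0976]
wrist_force: [0.4, 0.6, 2.8]
```

```bash
python3 -m jog '[[1,0,0.0,0.002,0],[1,0,0.0,0.005,0],[1,0,0.0,0.008,0],[1,0,0.0,0.011,0],[1,0,0.0,0.014,0],[1,0,0.0,0.017,0],[1,0,0.0,0.019,0],[1,0,0.0,0.019,0]]' | grep -E "pos|force"
python3 - <<'E'
from h import *
plan((.51,-.1215,.110,-2.8),(.51,-.1215,.099,-2.8))
E
```

```text
tool_pos: [0.58, 0.1131, 0.0977]
wrist_force: [0.3, 1.0, 1.7]
t 14.35 tcp [0.58   0.1131 0.0977] yaw -2.56 F [0.31 0.97 1.66] T [ 0.2   0.08 -0.01] w 0.0232
  shift [ 0.2374 -0.0127 -0.0595] turn 0.24
  shift [ 0.2375 -0.0017 -0.0595] turn 0.24
```

The left shaft ran true: z stayed at 0.0975–0.0977 through 111.5 mm of block travel (about 1.1 turns). On to the right shaft.

```bash
python3 -m jog '[[1,0,-0.015,0,0],[1,0.01,-0.03,-0.005,0],[1,0.06,-0.03,-0.015,0],[1,0.12,-0.03,-0.03,0.2],[1,0.18,-0.03,-0.045,0.2],[1,0.2374,-0.025,-0.0585,0.2],[1,0.2374,-0.015,-0.0585,0.2],[1,0.2374,-0.005,-0.0585,0.2]]' | grep -E "pos|force"
python3 - <<'E'
from h import *
plan((.511,-.1217,.0985,-2.8))
t=cams.snapshot('top');s=cams.snapshot('side')
cv2.imwrite('pics/t4.png',np.vstack([t[90:240,200:440].repeat(2,0).repeat(2,1),s[110:260,200:440].repeat(2,0).repeat(2,1)]))
E
```

```text
tool_pos: [0.5107, -0.1219, 0.1025]
wrist_force: [0.6, -0.2, -2.5]
t 15.35 tcp [ 0.5107 -0.1219  0.1025] yaw -2.83 F [ 0.57 -0.2  -2.47] T [-0.01  0.    0.01] w 0.0230
  shift [-0.0002  0.004   0.0003] turn -0.03
```

View pics/t4.png

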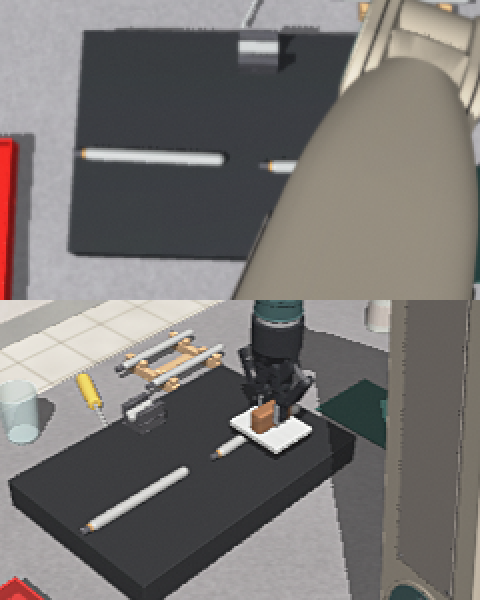

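The left shaft now lies at top (276,168), still straight. The block hovers over the right shaft. Next, gentle contact.

```bash
python3 -m jog '[[1,0,0.001,0,0],[1,0,0.002,0,0],[1,0,0.003,0,0],[1,0,0.0035,0,0],[1,0,0.004,0,0],[1,0,0.004,0,0],[1,0,0.0042,0,0],[1,0,0.0042,0,0]]' | grep -E "pos|force"
```

```text
tool_pos: [0.5104, -0.1201, 0.0975]
wrist_force: [0.0, 3.1, 4.4]
```

```bash
python3 -m jog '[[1,0,0.0003,0,0],[1,0,0.0006,0,0],[1,0,0.0006,0,0],[1,0,0.0006,0,0],[1,0,0.0006,0,0],[1,0,0.0006,0,0],[1,0,0.0006,0,0],[1,0,0.0006,0,0]]' | grep -E "pos|force"
```

```text
tool_pos: [0.511, -0.1201, 0.0975]
wrist_force: [-0.9, 2.8, 6.0]
```

Run:
```python
from h import *
plan()
s=manip.read_state()
print(s['joints'].round(4),s['orientation'].round(4))
R=Ro.from_quat(s['orientation'],scalar_first=True).as_matrix();print(R.round(4))
s=cams.snapshot('side')
crop(s,280,130,390,230,7,'t5.png')
```

```text
t 17.45 tcp [ 0.511  -0.1201  0.0975] yaw -2.68 F [-0.88  2.85  5.98] T [ 0.54 -0.13  0.07] w 0.0227
[-0.356   0.2093 -0.4158  0.9432  0.0033  1.2615] [-0.4896  0.4867 -0.5112  0.5118]
[[-0.0467  0.0036  0.9989]
 [-0.9989  0.0022 -0.0467]
 [-0.0024 -1.      0.0035]]
```

View pics/t5.png

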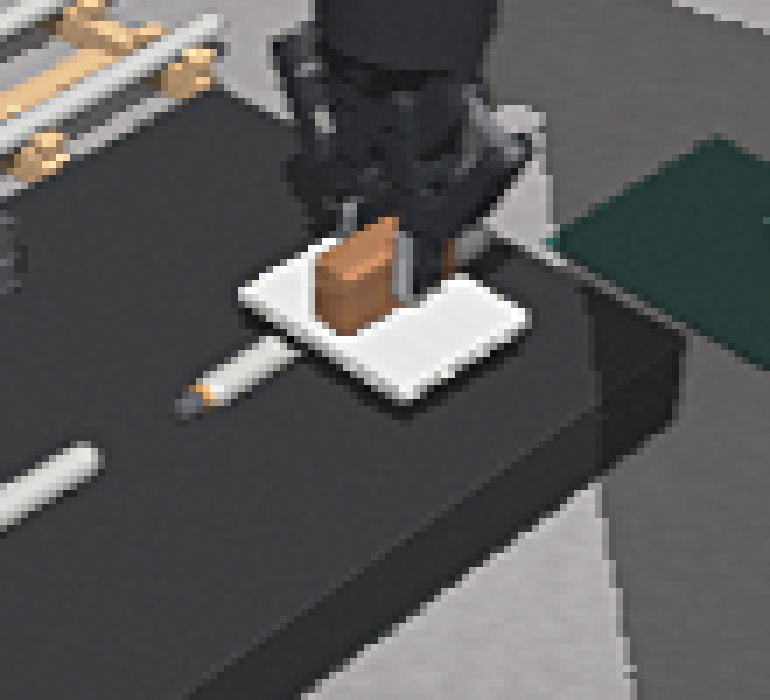

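```bash
python3 -m jog '[[1,0,-0.0003,0.001,0],[1,0,-0.0003,0.003,0],[1,0,-0.0003,0.005,0],[1,0,-0.0003,0.007,0],[1,0,-0.0003,0.009,0],[1,0,-0.0003,0.011,0],[1,0,-0.0003,0.012,0],[1,0,-0.0003,0.012,0]]' | grep -E "pos|force"
```

```text
tool_pos: [0.5232, -0.1208, 0.0978]
wrist_force: [0.9, 1.6, 1.0]
```

```bash
python3 -m jog '[[1,0,0.0,0.002,0],[1,0,0.0,0.004,0],[1,0,0.0,0.006,0],[1,0,0.0,0.008,0],[1,0,0.0,0.01,0],[1,0,0.0,0.012,0],[1,0,0.0,0.013,0],[1,0,0.0,0.013,0]]' | grep -E "pos|force"
```

```text
tool_pos: [0.5366, -0.1215, 0.098]
wrist_force: [0.5, 0.4, 3.4]
```

```bash
python3 -m jog '[[1,0,0.0,0.002,0],[1,0,0.0,0.004,0],[1,0,0.0,0.006,0],[1,0,0.0,0.008,0],[1,0,0.0,0.01,0],[1,0,0.0,0.011,0],[1,0,0.0,0.012,0],[1,0,0.0,0.012,0]]' | grep -E "pos|force"
python3 - <<'E'
from h import *
plan()
t=cams.snapshot('top');s=cams.snapshot('side')
crop(s,280,130,390,230,6,'t6.png')
E
```

```text
tool_pos: [0.5486, -0.1221, 0.0979]
wrist_force: [1.0, 0.1, 1.1]
t 20.50 tcp [ 0.5486 -0.1221  0.0979] yaw -2.68 F [0.98 0.06 1.14] T [ 0.07 -0.12 -0.01] w 0.0229
```

View pics/t6.png

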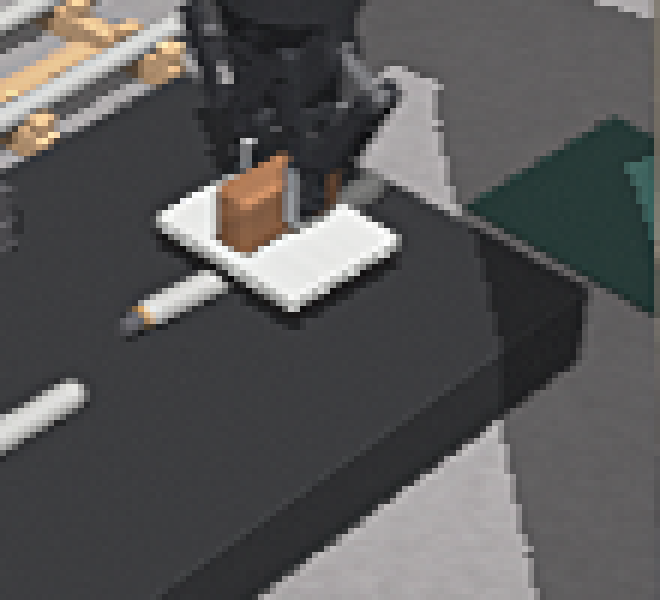

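It's rolling, and the lift should start around s ≈ 50 mm. I'll take smaller steps from here.

```bash
python3 -m jog '[[1,0,0.0001,0.002,0],[1,0,0.0002,0.004,0],[1,0,0.0002,0.006,0],[1,0,0.0002,0.008,0],[1,0,0.0002,0.008,0],[1,0,0.0002,0.008,0],[1,0,0.0002,0.008,0],[1,0,0.0002,0.008,0]]' | grep -E "pos|force"
```

```text
tool_pos: [0.5564, -0.1225, 0.0977]
wrist_force: [0.6, -0.1, -0.3]
```

```bash
python3 -m jog '[[1,0,0.0003,0.001,0],[1,0,0.0003,0.002,0],[1,0,0.0003,0.003,0],[1,0,0.0003,0.004,0],[1,0,0.0003,0.005,0],[1,0,0.0003,0.005,0],[1,0,0.0003,0.005,0],[1,0,0.0003,0.005,0]]' | grep -E "pos|force"
```

```text
tool_pos: [0.5615, -0.1227, 0.0976]
wrist_force: [-1.1, 0.9, 5.3]
```

```bash
python3 -m jog '[[1,0,-0.0003,0.001,0],[1,0,-0.0005,0.002,0],[1,0,-0.0007,0.003,0],[1,0,-0.0009,0.004,0],[1,0,-0.0011,0.005,0],[1,0,-0.0011,0.005,0],[1,0,-0.0011,0.005,0],[1,0,-0.0011,0.005,0]]' | grep -E "pos|force"
```

```text
tool_pos: [0.5663, -0.123, 0.0984]
wrist_force: [-0.5, -0.3, -0.9]
```

```bash
python3 -m jog '[[1,0,0,0.001,0],[1,0,-0.0001,0.002,0],[1,0,-0.0003,0.003,0],[1,0,-0.0005,0.004,0],[1,0,-0.0006,0.005,0],[1,0,-0.0006,0.005,0],[1,0,-0.0006,0.005,0],[1,0,-0.0006,0.005,0]]' | grep -E "pos|force"
```

```text
tool_pos: [0.5715, -0.1232, 0.0991]
wrist_force: [-0.3, -0.6, -0.2]
```

```bash
python3 -m jog '[[1,0,0.0001,0.001,0],[1,0,0,0.002,0],[1,0,-0.0001,0.003,0],[1,0,-0.0002,0.004,0],[1,0,-0.0004,0.005,0],[1,0,-0.0005,0.006,0],[1,0,-0.0005,0.006,0],[1,0,-0.0005,0.006,0]]' | grep -E "pos|force"
```

```text
tool_pos: [0.5778, -0.1236, 0.0998]
wrist_force: [-0.7, 0.0, 3.0]
```

```bash
python3 -m jog '[[1,0,-0.0001,0.001,0],[1,0,-0.0002,0.002,0],[1,0,-0.0003,0.003,0],[1,0,-0.0004,0.004,0],[1,0,-0.0005,0.005,0],[1,0,-0.0005,0.006,0],[1,0,-0.0005,0.006,0],[1,0,-0.0005,0.006,0]]' | grep -E "pos|force"
python3 - <<'E'
from h import *
plan()
s=cams.snapshot('side')
crop(s,270,120,390,220,6,'t7.png')
E
```

```text
tool_pos: [0.5839, -0.1239, 0.1003]
wrist_force: [0.3, -0.6, 1.2]
t 26.60 tcp [ 0.5839 -0.1239  0.1003] yaw -2.68 F [ 0.32 -0.61  1.17] T [-0.07  0.01  0.  ] w 0.0232
```

View pics/t7.png

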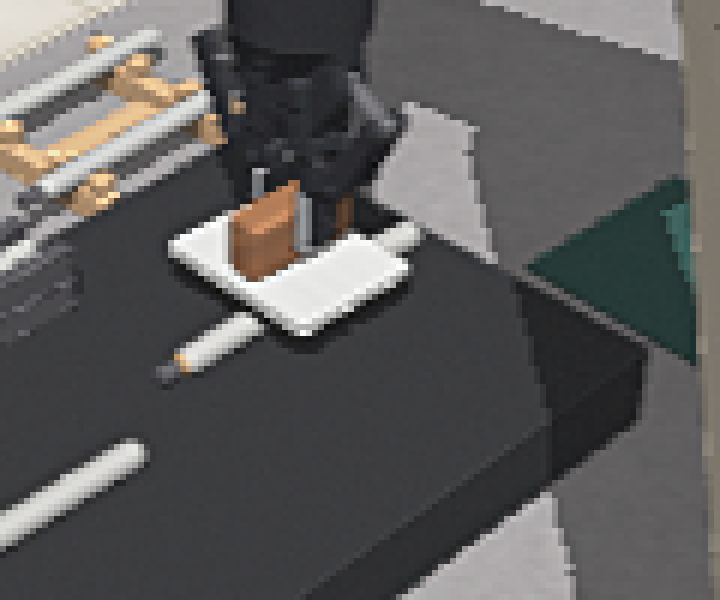

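The lift is 2.7 mm so far and the press about 4 N. This shaft is bent; I'll finish the turn.

```bash
python3 -m jog '[[1,0,-0.0001,0.001,0],[1,0,-0.0001,0.002,0],[1,0,-0.0001,0.003,0],[1,0,-0.0001,0.004,0],[1,0,-0.0001,0.005,0],[1,0,-0.0001,0.006,0],[1,0,-0.0001,0.006,0],[1,0,-0.0001,0.006,0]]' | grep -E "pos|force"
```

```text
tool_pos: [0.59, -0.1242, 0.1004]
wrist_force: [-0.5, -0.3, 0.8]
```

```bash
python3 -m jog '[[1,0,0.0001,0.001,0],[1,0,0.0002,0.002,0],[1,0,0.0002,0.003,0],[1,0,0.0003,0.004,0],[1,0,0.0004,0.005,0],[1,0,0.0005,0.006,0],[1,0,0.0005,0.006,0],[1,0,0.0005,0.006,0]]' | grep -E "pos|force"
```

```text
tool_pos: [0.5963, -0.1244, 0.1001]
wrist_force: [0.2, -0.5, 3.2]
```

```bash
python3 -m jog '[[1,0,0.0001,0.001,0],[1,0,0.0002,0.002,0],[1,0,0.0003,0.003,0],[1,0,0.0004,0.004,0],[1,0,0.0005,0.005,0],[1,0,0.0006,0.006,0],[1,0,0.0006,0.006,0],[1,0,0.0006,0.006,0]]' | grep -E "pos|force"
```

```text
tool_pos: [0.6026, -0.1248, 0.0996]
wrist_force: [2.3, -0.9, 2.4]
```

```bash
python3 -m jog '[[1,0,0.0001,0.001,0],[1,0,0.0003,0.002,0],[1,0,0.0004,0.003,0],[1,0,0.0006,0.004,0],[1,0,0.0007,0.005,0],[1,0,0.0009,0.006,0],[1,0,0.0009,0.006,0],[1,0,0.0009,0.006,0]]' | grep -E "pos|force"
```

```text
tool_pos: [0.6088, -0.1251, 0.0988]
wrist_force: [1.5, -0.1, 3.7]
```

```bash
python3 -m jog '[[1,0,0.0001,0.001,0],[1,0,0.0003,0.002,0],[1,0,0.0005,0.003,0],[1,0,0.0007,0.004,0],[1,0,0.0008,0.005,0],[1,0,0.0009,0.006,0],[1,0,0.0009,0.006,0],[1,0,0.0009,0.006,0]]' | grep -E "pos|force"
```

```text
tool_pos: [0.615, -0.1254, 0.0979]
wrist_force: [1.2, -0.5, 3.0]
```

```bash
python3 -m jog '[[1,0,0.0001,0.002,0],[1,0,0.0001,0.004,0],[1,0,0.0001,0.006,0],[1,0,0.0001,0.008,0],[1,0,0.0001,0.009,0],[1,0,0.0001,0.009,0],[1,0,0.0001,0.009,0],[1,0,0.0001,0.009,0]]' | grep -E "pos|force"
python3 - <<'E'
from h import *
plan((.465,-.375,.0295,-9.9),(.465,-.375,.05,-9.9))
E
```

```text
tool_pos: [0.6241, -0.1258, 0.0979]
wrist_force: [-0.2, -1.2, 3.2]
t 32.65 tcp [ 0.6241 -0.1258  0.0979] yaw -2.67 F [-0.24 -1.24  3.16] T [-0.17  0.14  0.01] w 0.0229
  shift [ 0.2564  0.0667 -0.1478] turn 7.23
  shift [ 0.2564  0.0462 -0.1477] turn 7.23
```

```bash
python3 -m jog '[[1,0,-0.012,0,0],[1,0,-0.03,0,0],[1,0.05,-0.03,-0.028,0],[1,0.1,-0.03,-0.056,0],[1,0.15,-0.03,-0.085,0],[1,0.2,-0.03,-0.113,0],[1,0.2488,-0.03,-0.1405,0],[1,0.2488,0.02,-0.1405,0]]' | grep -E "pos|force"
python3 - <<'E'
from h import *
plan((.472,-.368,.0292,-2.7))
t=cams.snapshot('top')
crop(t,225,80,500,250,2.9,'t8.png')
E
```

```text
tool_pos: [0.4748, -0.3757, 0.0819]
wrist_force: [0.5, 0.3, -2.9]
t 33.65 tcp [ 0.4748 -0.3757  0.0819] yaw -2.99 F [ 0.51  0.28 -2.9 ] T [ 0.07 -0.02  0.02] w 0.0231
  shift [-0.008   0.0525 -0.0041] turn -0.29
```

View pics/t8.png

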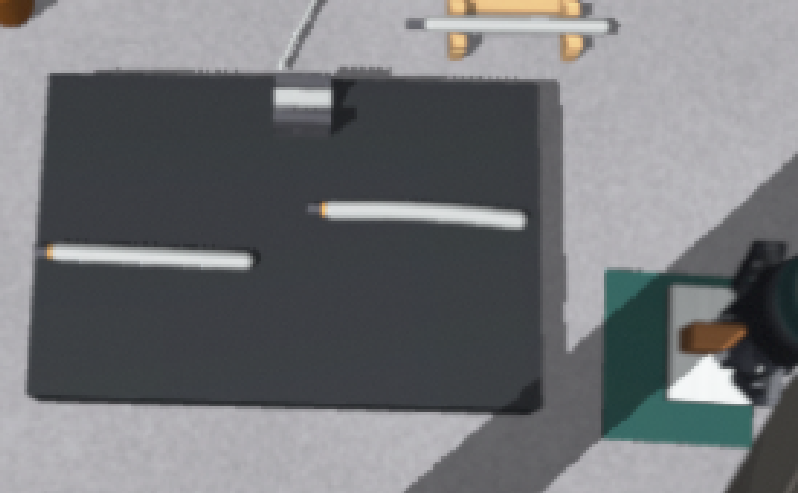

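```bash
python3 -m jog '[[1,-0.004,0.02,-0.002,0],[1,-0.008,0.035,-0.004,0],[1,-0.008,0.047,-0.004,0],[1,-0.008,0.0515,-0.004,0],[1,-0.008,0.0528,-0.004,0],[1,-0.008,0.0528,-0.004,0],[-0.4,-0.008,0.0528,-0.004,0],[-0.4,-0.008,0.0528,-0.004,0]]' | grep -E "pos|force|width"
python3 - <<'E'
from h import *
plan()
t=cv2.imread('pics/t8.png')
I=cams.snapshot('top')
for (x0,y0,x1,y1) in [(241,160,315,178),(336,145,408,165)]:
    w=I[y0:y1,x0:x1].astype(float).sum(2); w=np.clip(w-250,0,None)
    ok=w.sum(0)>600
    cy=(w*np.arange(y0,y1)[:,None]).sum(0)/np.maximum(w.sum(0),1); xs=np.nonzero(ok)[0]
    pts=np.array([onz('top',x0+i,cy[i],0.066) for i in xs])
    print(pts[0],pts[-1]); pts=pts[3:-3]
    k=np.polyfit(pts[:,1],pts[:,0],2); mid=pts[:,1].mean()
    print('sag mm',k[0]*0.09**2*1e3,'slope mid',2*k[0]*mid+k[1], 'xmid',np.polyval(k,mid),mid)
E
```

```text
tool_pos: [0.4679, -0.3609, 0.0207]
wrist_force: [0.4, 0.5, 1.1]
width: 0.0587
t 34.70 tcp [ 0.4679 -0.3609  0.0207] yaw -2.86 F [0.36 0.52 1.05] T [-0.01  0.01  0.04] w 0.0587
[0.55487207 0.20738197 0.066     ] [0.54742459 0.03032245 0.066     ]
sag mm 0.06019144352120949 slope mid 0.04277251354992349 xmid 0.5510096274328332 0.11854472858691459
[ 0.59471089 -0.03567228  0.066     ] [ 0.58603706 -0.21236809  0.066     ]
sag mm -3.811557625075747 slope mid 0.04872907976378463 xmid 0.5932240150220022 -0.12401412460995236
```

Both shafts travelled 56 mm, about 400°. The block is released on the mat. TCP z ended lower than planned because the camera call let the arm keep settling before the move. I'll back off and check the block.

```bash
python3 -m jog '[[-0.6,0,-0.01,0,0],[-0.6,0,-0.04,0,0],[-0.6,0,-0.09,0,0],[-0.6,-0.05,-0.1,0.03,0],[-0.6,-0.1,-0.1,0.06,0],[-0.6,-0.15,-0.1,0.09,0],[-0.6,-0.15,-0.1,0.09,0],[-0.6,-0.15,-0.1,0.09,0]]' | grep -E "pos|force|width"
python3 - <<'E'
from h import *
t=cams.snapshot('top');s=cams.snapshot('side')
plan((.5935,-.124,.12,-2.8),(.5935,-.124,.0585,-2.8))
cv2.imwrite('pics/t9.png',np.hstack([t[150:260,410:510].repeat(4,0).repeat(4,1),s[140:250,320:420].repeat(4,0).repeat(4,1)]))
crop(t,140,140,230,260,5,'tray.png')
E
```

```text
tool_pos: [0.5641, -0.2155, 0.121]
wrist_force: [-0.5, 0.7, -0.3]
width: 0.0684
t 35.85 tcp [ 0.5635 -0.2164  0.1209] yaw -2.95 F [-0.87  0.23 -0.4 ] T [ 0.09  0.02 -0.02] w 0.0679
  shift [-0.0939  0.0013  0.0252] turn -0.15
  shift [-0.0937  0.0628  0.0248] turn -0.15
```

View pics/t9.png

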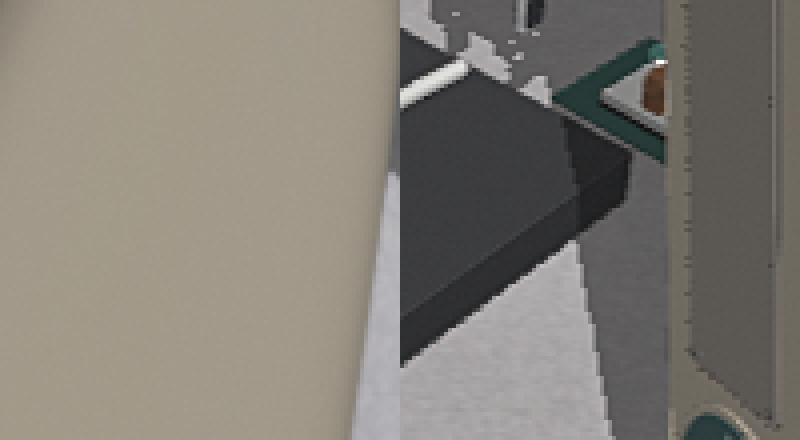

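View pics/tray.png

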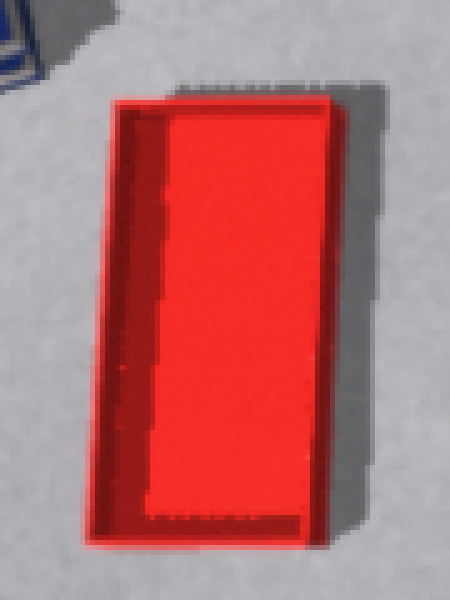

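The side view shows the block upright on the mat, partly hidden by the arm. The tray rim corners are clear. Going for the bent shaft.

```bash
python3 - <<'E'
from h import *
C=[onz('top',140+x/5,140+y/5,.032) for x,y in [(112,98),(332,96),(308,546),(86,545)]]
print(np.round(C,4),np.mean(C,0)); 
for a,b in [(3,0),(2,1)]:
    d=C[b]-C[a]; print(np.linalg.norm(d),np.degrees(np.arctan2(d[1],d[0])))
E
python3 -m jog '[[-0.6,-0.05,0.001,0.012,0],[-0.6,-0.0939,0.001,0.025,0],[-0.6,-0.0939,0.02,0.025,0],[-0.6,-0.0939,0.035,0.025,0],[-0.6,-0.0939,0.05,0.025,0],[-0.6,-0.0939,0.05,0.025,0],[-0.6,-0.0939,0.05,0.025,0],[-0.6,-0.0939,0.05,0.025,0]]' | grep -E "pos|force|width"
python3 - <<'E'
from h import *
plan((.5935,-.124,.0585,-2.8))
s=cams.snapshot('side')
crop(s,270,110,390,210,6,'t10.png')
E
```

```text
[[0.5825 0.4318 0.032 ]
 [0.5835 0.3101 0.032 ]
 [0.3441 0.3084 0.032 ]
 [0.3426 0.4266 0.032 ]] [0.46318342 0.36924626 0.032     ]
0.2398978330070224 1.2424801760732227
0.23932823578680856 0.4102778782962767
tool_pos: [0.5943, -0.1243, 0.0721]
wrist_force: [-0.1, -0.8, 0.2]
width: 0.068
t 36.85 tcp [ 0.5943 -0.1243  0.0721] yaw -2.97 F [-0.12 -0.82  0.19] T [-0.   -0.   -0.02] w 0.0680
  shift [-0.0003  0.0136 -0.0009] turn -0.17
```

View pics/t10.png

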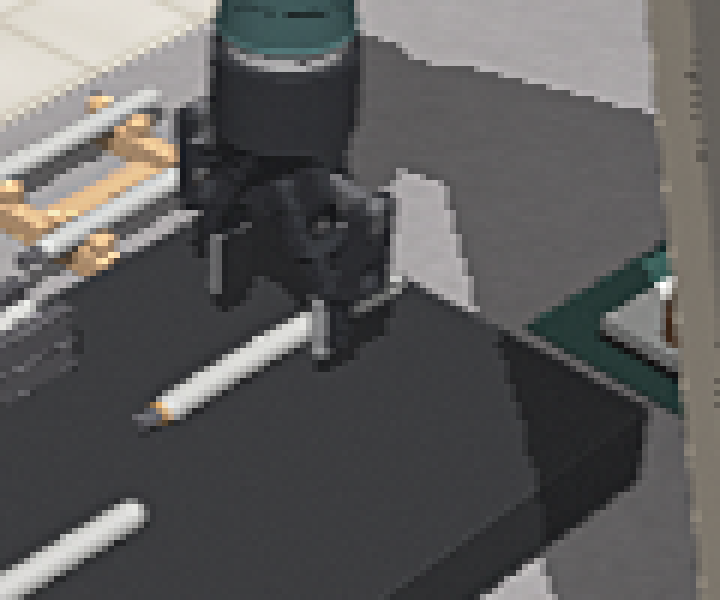

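The fingers straddle the shaft middle at crop (270,330). Descend and close.

```bash
python3 -m jog '[[-0.6,0,0.007,-0.0005,0],[-0.6,0,0.0135,-0.0005,0],[-0.6,0,0.0136,-0.0005,0],[1,0,0.0136,-0.0005,0],[1,0,0.0136,-0.0005,0],[1,0,0.0136,-0.0005,0],[1,0,0.0136,-0.0005,0],[1,0,0.0136,-0.0005,0]]' | grep -E "pos|force|width"
python3 - <<'E'
from h import *
plan()
s=cams.snapshot('side')
crop(s,270,110,390,210,6,'t11.png')
E
```

```text
tool_pos: [0.5942, -0.1242, 0.059]
wrist_force: [-0.5, 0.4, 2.2]
width: 0.0134
t 37.90 tcp [ 0.5942 -0.1242  0.059 ] yaw -2.96 F [-0.54  0.42  2.21] T [0.04 0.19 0.04] w 0.0134
```

View pics/t11.png

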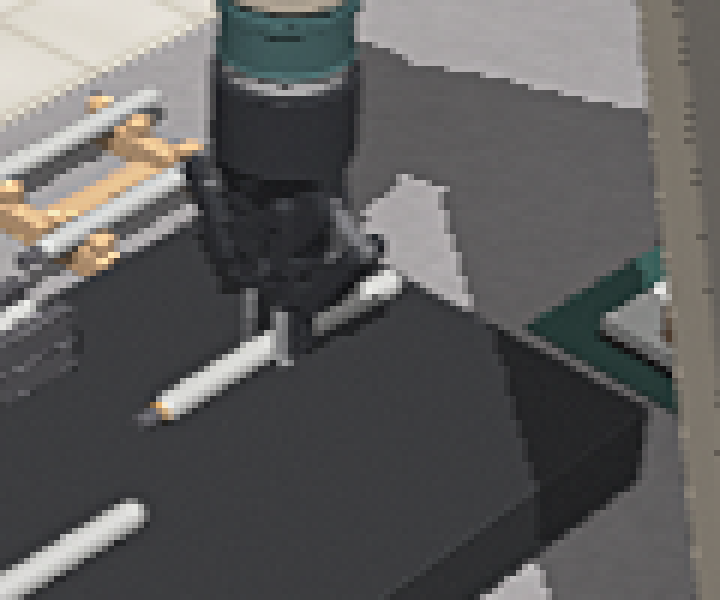

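```bash
python3 -m jog '[[1,0,-0.003,0,0],[1,0,-0.008,0,0],[1,0,-0.015,0,0],[1,0,-0.025,0,0],[1,0,-0.04,0,0],[1,0,-0.055,0,0],[1,0,-0.065,0,0],[1,0,-0.065,0,0]]' | grep -E "pos|force|width"
python3 - <<'E'
from h import *
s=cams.snapshot('side')
plan((.463,.369,.13,90.8))
crop(s,270,80,390,210,4.5,'t12.png')
E
```

```text
tool_pos: [0.5946, -0.1247, 0.1255]
wrist_force: [-0.3, 0.4, -1.6]
width: 0.0138
t 39.00 tcp [ 0.5939 -0.1245  0.1245] yaw -2.96 F [-0.02  0.39 -2.52] T [-0.01  0.04  0.04] w 0.0136
  shift [-0.4861 -0.0061 -0.1562] turn -93.76
```

View pics/t12.png

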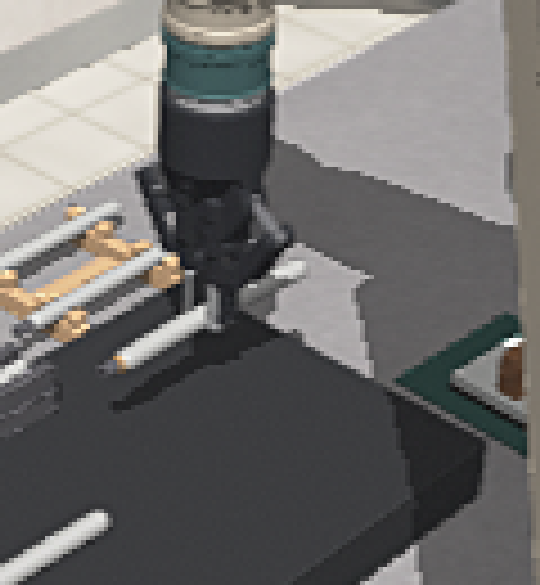

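The shaft is held level at the middle. Carrying it to the tray.

```bash
python3 -m jog '[[1,-0.05,-0.03,-0.016,-5],[1,-0.1,-0.05,-0.032,-15],[1,-0.15,-0.05,-0.048,-25],[1,-0.2,-0.05,-0.064,-35],[1,-0.25,-0.05,-0.08,-45],[1,-0.3,-0.05,-0.096,-55],[1,-0.35,-0.05,-0.112,-65],[1,-0.4,-0.05,-0.128,-75]]' | grep -E "pos|force|width"
python3 - <<'E'
from h import *
plan((.463,.369,.1,90.8))
E
```

```text
tool_pos: [0.4851, 0.2829, 0.1733]
wrist_force: [-0.0, 0.6, -1.8]
width: 0.0137
t 40.00 tcp [0.4851 0.2829 0.1733] yaw 72.37 F [-0.02  0.62 -1.8 ] T [ 0.05 -0.07 -0.01] w 0.0137
  shift [-0.0477  0.0732  0.0751] turn -18.43
```

```bash
python3 -m jog '[[1,-0.024,0.01,0.037,-9],[1,-0.0477,0.02,0.075,-18],[1,-0.0477,0.04,0.075,-18.4],[1,-0.0477,0.06,0.075,-18.4],[1,-0.0477,0.0732,0.075,-18.4],[1,-0.0477,0.0732,0.075,-18.4],[1,-0.0477,0.0732,0.075,-18.4],[1,-0.0477,0.0732,0.075,-18.4]]' | grep -E "pos|force|width"
python3 - <<'E'
from h import *
s=cams.snapshot('side');t=cams.snapshot('top')
plan((.463,.369,.0085,90.8))
cv2.imwrite('pics/t13.png',np.hstack([t[120:270,130:250].repeat(3,0).repeat(3,1),s[210:360,150:290].repeat(3,0).repeat(3,1)]))
E
```

```text
tool_pos: [0.4638, 0.3692, 0.101]
wrist_force: [0.2, -0.2, -1.7]
width: 0.0136
t 41.10 tcp [0.4636 0.3691 0.1008] yaw 90.76 F [ 0.75 -0.44 -2.87] T [ 0.03 -0.01 -0.  ] w 0.0135
  shift [-0.0016  0.0923 -0.0002] turn -0.04
```

View pics/t13.png

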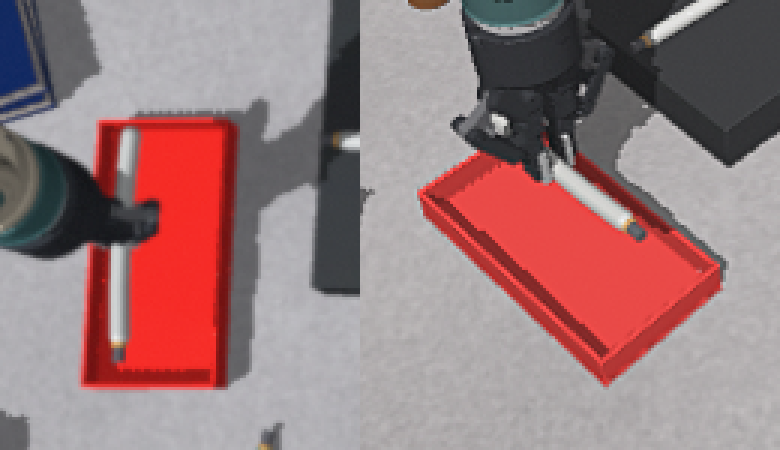

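The shaft is above the tray and aligned with it (parallax accounts for the offset). Lowering.

```bash
python3 -m jog '[[1,0,0.02,0,0],[1,0,0.045,0,0],[1,0,0.065,0,0],[1,0,0.08,0,0],[1,0,0.088,0,0],[1,0,0.0905,0,0],[1,0,0.0905,0,0],[1,0,0.0905,0,0]]' | grep -E "pos|force|width"
```

```text
tool_pos: [0.4651, 0.3697, 0.0111]
wrist_force: [0.5, 0.3, -1.8]
width: 0.0133
```

```bash
python3 -m jog '[[1,0,0.001,0,0],[1,0,0.002,0,0],[1,0,0.003,0,0],[1,0,0.004,0,0],[1,0,0.004,0,0],[1,0,0.004,0,0],[1,0,0.004,0,0],[1,0,0.004,0,0]]' | grep -E "pos|force|width"
```

```text
tool_pos: [0.4652, 0.3697, 0.0071]
wrist_force: [0.5, 0.0, -3.1]
width: 0.0137
```

```bash
python3 -m jog '[[1,0,0.001,0,0],[1,0,0.0015,0,0],[1,0,0.0015,0,0],[0.6,0,0.0015,0,0],[0.3,0,0.0015,0,0],[0.1,0,0.0015,0,0],[-0.1,0,0.0015,0,0],[-0.1,0,0.0015,0,0]]' | grep -E "pos|force|width"; python3 -m jog '[[-0.1,0,-0.02,0,0],[-0.1,0,-0.05,0,0],[-0.1,0,-0.1,0,0],[-0.1,0,-0.15,0,0],[-0.1,0,-0.15,0,0],[-0.1,0,-0.15,0,0],[-0.1,0,-0.15,0,0],[-0.1,0,-0.15,0,0]]' | grep -E "pos|force|width"
python3 - <<'E'
from h import *
s=cams.snapshot('side');t=cams.snapshot('top')
plan()
cv2.imwrite('pics/top_e.png',t);cv2.imwrite('pics/side_e.png',s)
E
```

```text
tool_pos: [0.4652, 0.3697, 0.0056]
wrist_force: [-1.1, 0.3, 0.7]
width: 0.0474
tool_pos: [0.4625, 0.3687, 0.1539]
wrist_force: [-0.4, 0.3, -0.4]
width: 0.0471
t 45.20 tcp [0.463  0.3689 0.1544] yaw 90.76 F [ 0.4  -0.6   0.14] T [ 0.02 -0.   -0.  ] w 0.0475
```

View pics/top_e.png

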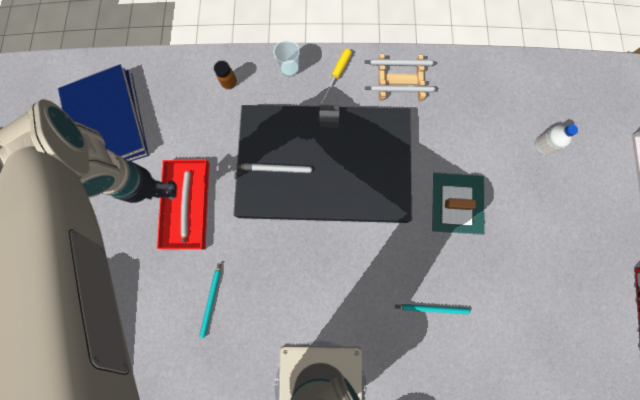

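View pics/side_e.png

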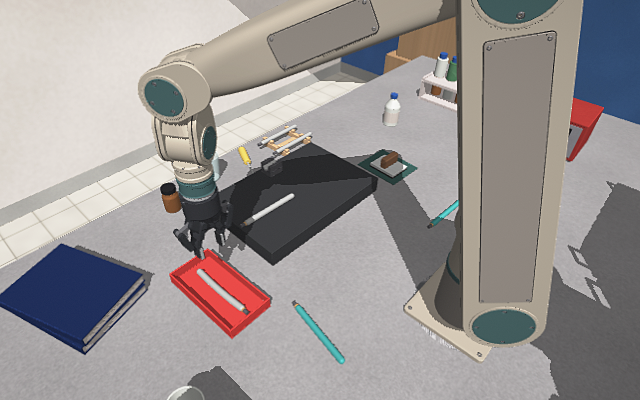

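The final views show:
- the block upright in the middle of the mat at top (460,204)
- the straight shaft on the plate at (277,168)
- the bent shaft lying along the tray at (185,205), bow visible
- the other objects where they were, with the robot clear of everything

Run:
```python
from h import *
t=cv2.imread('pics/top_e.png');crop(t,150,150,220,260,5,'fin.png')
print(manip.finish_job())
```

```text
the job is handed in; nothing more can be done
None
```

I rolled both shafts through a full turn and a bit, put the bent one in the red tray and left the straight one on the plate. I handed the job in at about 45 s, within the 72 s limit.

- **Left shaft:** it ran true. The block stayed at the same height (z 0.0975–0.0977) over 111 mm of travel, and the shaft rolled 56 mm, about 1.1 turns. It is still on the plate.
- **Right shaft:** it is bent. It lifted the block by about 2.8 mm once in the turn, also rolling 56 mm. It is now in the reject tray.
- **Pressing force:** at the readings between moves the block pressed on each shaft with about 2–9 N. Three readings were just under 3 N and two were just over 8 N, outside the 3–8 N you gave. Force was only read once a second, so brief peaks in between were not seen.
- **Setting the block down:** this went about 8 mm lower than planned, because the arm was still settling when the move started. The force during that moment was not recorded. The last pictures show the block upright in the middle of the mat.
- **Last look:** the final pictures show everything else on the bench in place and the gripper clear of everything.

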